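# Seat the test-cell carrier in the corner of the reader and hold it

### The arm

A 7-joint arm with a two-finger parallel gripper is mounted at the origin on the work surface. World frame = base frame: x ahead of the robot, y to its left, z up, the work surface at z = 0. Lengths are in m, angles in rad, forces in N, time in s.
With the tool pointing down it reaches from about 0.425 to 0.875 m from the base axis. Payload 4.7 kg.
Tool frame: the origin (TCP) lies midway between the tips of the shut fingers; the grasp point (between the pads) lies 19 mm behind it; z points along the fingers, x is the direction in which the jaws open and shut, and the axes are right-handed (so a half turn about z gives the same grasp; the last joint's range is limited). The gripper opens to 87 mm and grips with 3 to 60 N. Pads are 19 mm wide; open, the fingers measure 117 mm over their backs; the gripper's body (75 mm by 190 mm) begins 51 mm behind the grasp point.
Start: joints at [-1.131, 0.321, -0.07, 1.45, 0.023, 1.371, -0.057], TCP at [0.269, 0.592, 0.223] pointing down, gripper open.
Joint ranges: [-2.86, 2.86], [-0.3, 2.09], [-1.38, 1.24], [0.06, 2.45], [-1.56, 4.7], [0.09, 2.05], [-2.69, 2.69]. Speed limits (rad/s): [2.57, 2.57, 3.14, 3.14, 3.14, 3.14, 3.14].

### API

Orientations are given as a rotation vector (axis times angle).
In Python, from bench import get_state, eyes, ticket gives the robot as it stands.
- The arm moves only by the tool carry_out, never from a script. Its argument "motion" is a list of rows, each a list of 2 entries, a list of its own where there are three numbers: the shift along the world's x, y, z in m, then the turn about the world's z in rad. A call has 1 to 20 rows; each row is the pose to reach, as a shift and turn from the pose commanded when the call began; what a row does not reach only later rows make up. A row lasts 1/10 s, in which the tool goes at most 50 mm and 8.59 degrees, less where a joint would pass 70% of its speed; a pose out of reach is approached as far as the arm can. A call with a gripper value outside its range is refused whole. "grip" is the gripper command: -1 is fully open, 1 is shut, values between are in proportion, set as the call begins (left out, the last holds). The fingers move at their own pace and stop on an object; "squeeze" is the grip in N (left out, the last holds). Time passes only in rows, so rows that repeat a pose let the fingers close. It gives the time, the measured TCP pose, the force and the opening at its end, in the units of the state.
- get_state(): the state, without advancing time (a new reading comes with each control period).
- eyes.get_image(name): name is "side" or "top"; returns a dict with "pixels" (400x640x3 uint8, blue, green, red), "mtx" (3x3 intrinsics, pixels), "extrinsics" (4x4, takes a point from camera to world coordinates). Camera axes: x right, y down, z forward; pixel columns grow to the right and rows downward; lengths in m; the calibration is good to about 2 mm. A picture is of the moment at which its call begins. There is no depth.
- ticket.close_job(): hands the job in, once; it reports no verdict.
The state is a dict: "time": time; "joint_positions": joint angles; "qd": joint speeds; "joint_torque": joint torques, N m; "position": TCP position; "tool_rot": TCP orientation; "ft_force": force on the tool from outside, world axes, zero at the start; "torque": the same for the moment, N m; "grip_width": opening from 0.0 (shut) to 1.0 (fully open).
Only numpy, scipy, OpenCV 4.12 (cv2) and the standard library are available. Lean on these libraries where they do the work, as an engineer would, in place of code of your own. Each camera call takes 0.05 s, during which the arm holds its last target. There are 200 camera calls.

### The job

Pick up the test-cell carrier (it has a fin to grip), keep it upright, set it on the reader's base plate nose first in front of the bridge and slide it in under the bridge until its nose is against the back fence and its left side is flush along the side fence. Keep it pressed against both fences at once: finish while still holding it there, do not let go. Leave the bottle, the mug and the clear tub where they stand.

Things in the scene. Friction and masses are not known exactly. Their poses are not given: they have to be found in the camera images.
- station: Reader: fixed aluminium base plate 220 x 130 mm, 6 mm thick, on the bench, with two low dark steel fences meeting in a corner and a black bridge over the lane. Origin on the bench near the plate's middle (plate spans x -110 to 110, y -66 to 64 mm); x points along the lane from the open entry end to the back fence, y to the side fence, z up. The plate's entry end is open above and on the right.
- bridge (a point): Middle of the bridge's underside over the lane: x 58, y 5, z 40 mm of station, axes as station; 34 mm above the plate. The bridge is 20 mm wide along x (x 48 to 68); its highest part is 60 mm above the bench. Beneath it the lane is clear from the right post's inner face at y = -30 mm to the side fence at y = 40 mm.
- side_fence: Fixed dark steel fence on the left of the lane; pose and axes as station (same origin). Its inner face, looking to -y, is at y = 40 mm, from x = -80 to 107 mm; 12 mm thick, top 26 mm above the bench (20 mm above the plate).
- back_fence: Fixed dark steel fence across the end of the lane; pose and axes as station (same origin). Its inner face, looking to -x, is at x = 95 mm, from y = -35 to 52 mm; 12 mm thick, top 26 mm above the bench.
- corner (a point): Point on the plate's top (6 mm above the bench) where the inner faces of the two fences meet: at x 95, y 40, z 6 mm of station; axes as station.
- carrier: Loose grey block 110 x 50 x 22 mm carrying three small closed glass cells (their tops 25 mm above its underside) with an upright steel fin near its rear end; about 0.35 kg. Origin at the centre of its underside; x points to its nose (the end with the cells, away from the fin), y to its left, z up. Starts on the bench to the right of the reader.
- carrier_grip (a point): Where to grip the fin: x -30, y 0, z 52 mm of carrier, axes as carrier. The fin is 14 mm thick (along y), 30 mm long (along x) and rises from 22 to 72 mm above the carrier's underside. With the carrier home the fin's centre is 38 mm before the bridge's near face.
- carrier_tip (a point): Lower front left corner of the carrier: x 55, y 25, z 0 mm of carrier; it meets corner when the carrier is home. Axes as carrier.
- reagent: Bystander: amber bottle with white cap, 38 mm across, 85 mm high; origin at the centre of its underside.
- mug: Bystander: white mug 80 mm across (handle extra, at +y), 95 mm high; origin at the centre of its underside.
- tub: Bystander: clear open tub 60 x 70 x 40 mm; origin at the centre of its underside.
There are look-alikes about, which are no part of the job. Of the things like the carrier, leave any that is blue; of the rest the larger one is meant.

How it is judged:
By the outcome, as a careful person would: the job done as asked, in the order asked, and still so for the second after the job is handed in, while the arm keeps its last pose, push and grip.
It also fails if it takes over 70 s, if anything falls off the work surface, if the arm or the gripper's body presses on something with over 40 N, if the wrist force passes 120 N, or if a joint passes its speed limit or range.

## Working session

There is one attempt and no reset: what is moved stays moved. The work goes in short steps, Python scripts to look and compute and a tool call to move; the robot and the scene stay as the last step left them, time stands still between calls to the robot, and variables do not carry over. Pictures are saved under pics/ and viewed, about 8 in all and at most 12, crops included, and the job is handed in when it is done.

Besides the shell and the picture viewer there is one more tool, called after "Call:" as name([rows], argument=value, ...), one row to a line, values as JSON. carry_out: Moves the arm, as the interface text tells. Its arguments: {"type":"object","properties":{"motion":{"type":"array","items":{"type":"array"}},"grip":{"type":"number"},"squeeze":{"type":"number"}},"required":["motion"]}

```bash
ls; mkdir -p pics; python3 - <<'E'
from bench import get_state, eyes
import cv2,numpy as np
s=get_state();print(s)
for n in("top","side"):
    d=eyes.get_image(n);cv2.imwrite(f"pics/{n}0.png",d["pixels"]);np.savez(f"{n}0.npz",**d);print(n,d["mtx"],d["extrinsics"])
E
```

```text
pics
{'time': 0.0, 'joint_positions': array([-1.13087543,  0.32180823, -0.07008599,  1.45170347,  0.022587  ,
        1.37079022, -0.05692423]), 'qd': array([ 0.000198  , -0.0003494 ,  0.00146594, -0.00011561, -0.00099741,
       -0.00026881, -0.00146165]), 'joint_torque': array([-2.75285765e-04, -4.91305304e+01, -4.03793771e-01, -3.12531495e+01,
       -6.37492631e-02,  4.39831743e-02,  1.67648582e-04]), 'position': array([0.26830179, 0.59142127, 0.22145682]), 'tool_rot': array([ 2.63974301e+00,  1.70128236e+00, -2.46088572e-03]), 'ft_force': array([-0.00907281,  0.20614162, -0.00712412]), 'torque': array([-0.01204429, -0.01833597,  0.02897551]), 'grip_width': 0.9981080620315653}
top [[364.85976017   0.         324.11485899]
 [  0.         364.85976017 204.09778642]
 [  0.           0.           1.        ]] [[-2.16492615e-02 -9.97666271e-01  6.47558522e-02  4.60102858e-01]
 [-9.99763531e-01  2.17363803e-02  6.41043430e-04 -4.10776842e-02]
 [-2.04710524e-03 -6.47266614e-02 -9.97900931e-01  1.27180453e+00]
 [ 0.00000000e+00  0.00000000e+00  0.00000000e+00  1.00000000e+00]]
side [[434.3439045    0.         318.32388956]
 [  0.         434.3439045  198.47287984]
 [  0.           0.           1.        ]] [[ 0.95220827 -0.17555618  0.24995888  0.21777904]
 [-0.30544425 -0.54246078  0.78258553 -0.97184104]
 [-0.00179484 -0.82153291 -0.57015827  0.74598151]
 [ 0.          0.          0.          1.        ]]
```

View pics/top0.png

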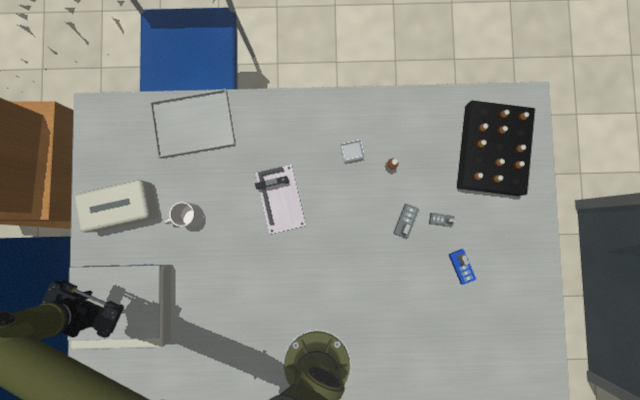

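View pics/side0.png

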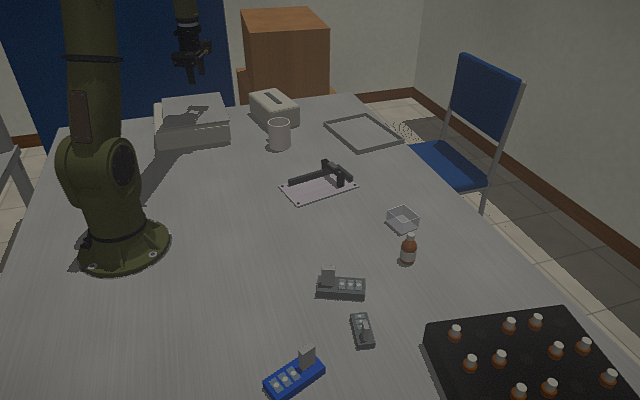

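The top view shows the reader at about (280,200) with its bridge at (272,182). The larger grey carrier is at (405,221), a smaller grey one at (441,220) and the blue one at (462,266). The tub is at (352,151), the bottle at (392,163) and the mug at (182,214). The side view agrees: large carrier (341,287), reader (318,187). I'll zoom in on both.

```bash
python3 - <<'E'
import cv2,numpy as np
t=cv2.imread("pics/top0.png");s=cv2.imread("pics/side0.png")
# top: station crop and carrier crop x6
a=cv2.resize(t[155:245,245:315],None,fx=6,fy=6,interpolation=cv2.INTER_CUBIC)
b=cv2.resize(t[195:245,385:435],None,fx=7,fy=7,interpolation=cv2.INTER_CUBIC)
c=np.zeros((540,780,3),np.uint8);c[:540,:420]=a;c[:350,425:775]=b
cv2.imwrite("pics/c1.png",c)
a=cv2.resize(s[150:215,270:370],None,fx=5,fy=5,interpolation=cv2.INTER_CUBIC)
b=cv2.resize(s[255:310,305:375],None,fx=4,fy=4,interpolation=cv2.INTER_CUBIC)
c=np.zeros((330,790,3),np.uint8);c[:325,:500]=a;c[:220,505:785]=b
cv2.imwrite("pics/c2.png",c)
E
```

```text
(no output)
```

View pics/c1.png

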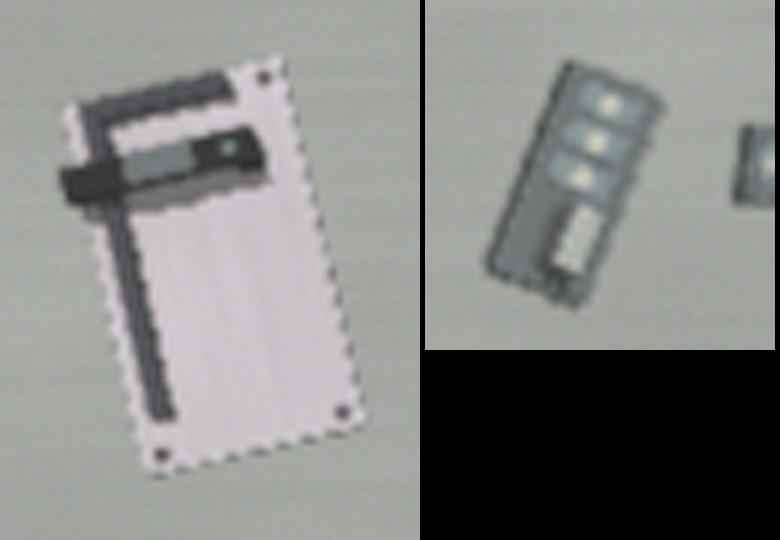

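View pics/c2.png

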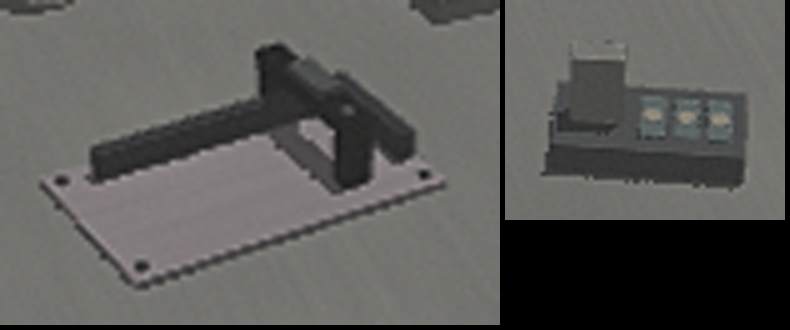

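The crop of the top view shows the plate corners at about (68,108), (283,58), (365,425) and (150,472), with the fences on the left and at the top. The carrier's nose points up and slightly right, and the bright fin top is at crop (577,237). Next I'll measure by masks.

```bash
cat > h.py <<'E'
import numpy as np,cv2
def ray(d,p,z):
    p=np.atleast_2d(np.array(p,float));E=d["extrinsics"]
    r=np.c_[p,np.ones(len(p))]@np.linalg.inv(d["mtx"]).T@E[:3,:3].T
    o=E[:3,3];return o+r*((z-o[2])/r[:,2])[:,None]
def proj(d,P):
    E=np.linalg.inv(d["extrinsics"]);c=np.atleast_2d(P)@E[:3,:3].T+E[:3,3]
    q=c@d["mtx"].T;return q[:,:2]/q[:,2:]
def rect(m):
    n=cv2.findContours(m,cv2.RETR_EXTERNAL,cv2.CHAIN_APPROX_NONE)[0]
    c=max(n,key=cv2.contourArea);return c,cv2.minAreaRect(cv2.convexHull(c))
def Rz(a):return np.array([[np.cos(a),-np.sin(a),0],[np.sin(a),np.cos(a),0],[0,0,1]])
E
python3 - <<'E'
from h import *
T=np.load("top0.npz");S=np.load("side0.npz")
for nm,d,box in(("top",T,(150,250,240,320)),("side",S,(150,215,270,370))):
    y0,y1,x0,x1=box;im=d["pixels"].astype(int)
    m=np.zeros(im.shape[:2],np.uint8);sub=im[y0:y1,x0:x1]
    m[y0:y1,x0:x1]=((sub[...,2]-sub[...,1])>4)*255
    c,_=rect(m)
    hull=cv2.convexHull(c);ap=cv2.approxPolyN(hull,4)[0].astype(float)
    w=ray(d,ap,.006);print(nm,"plate px",ap.tolist());print(w.round(4),"sides",np.linalg.norm(w-np.roll(w,-1,0),axis=1).round(4),"ctr",w.mean(0).round(4))
    wr=ray(d,hull[:,0]+0.,.006)[:,:2].astype(np.float32);print("rect",cv2.minAreaRect(wr))
# carrier
im=T["pixels"][195:245,385:430].astype(int)
g=im.sum(2)/3;bg=np.median(g);m=((np.abs(g-bg)>18)*255).astype(np.uint8)
m=cv2.morphologyEx(m,cv2.MORPH_CLOSE,np.ones((3,3)))
c,_=rect(m);h=cv2.convexHull(c)[:,0]+[385,195]+0.
for z in(.022,.011,0):print("car z",z,cv2.minAreaRect(ray(T,h,z)[:,:2].astype(np.float32)))
f=((im.min(2)>190)*255).astype(np.uint8)
n,l,st,ce=cv2.connectedComponentsWithStats(f);print("bright",st[1:].tolist(),[(a+[385,195]).round(1).tolist() for a in ce[1:]])
for a,k in zip(ce[1:],st[1:]):print(k[4],ray(T,a+[385,195],.072 if k[4]>15 else .025).round(4))
E
```

```text
top plate px [[269.0, 233.0], [257.0, 179.0], [290.0, 163.0], [305.0, 225.0]]
[[0.4462 0.1526 0.006 ]
 [0.6352 0.1922 0.006 ]
 [0.6891 0.0761 0.006 ]
 [0.4711 0.0275 0.006 ]] sides [0.1931 0.128  0.2233 0.1275] ctr [0.5604 0.1121 0.006 ]
rect ((0.5635249614715576, 0.11241059750318527), (0.21740245819091797, 0.1277839094400406), 11.674575805664062)
side plate px [[367.0, 183.0], [297.0, 207.0], [277.0, 185.0], [323.0, 176.0]]
[[0.7141 0.078  0.006 ]
 [0.4699 0.0215 0.006 ]
 [0.4418 0.1541 0.006 ]
 [0.5954 0.1604 0.006 ]] sides [0.2506 0.1355 0.1538 0.1445] ctr [0.5553 0.1035 0.006 ]
rect ((0.563090443611145, 0.1096615344285965), (0.21975994110107422, 0.13275155425071716), 12.207815170288086)
car z 0.022 ((0.47757962346076965, -0.3181374669075012), (0.05631883814930916, 0.1154516264796257), 66.16195678710938)
car z 0.011 ((0.4777334928512573, -0.320576012134552), (0.05681446194648743, 0.11646773666143417), 66.1619644165039)
car z 0 ((0.4778873920440674, -0.323014497756958), (0.05731016770005226, 0.11748385429382324), 66.16197204589844)
bright [] []
```

```bash
python3 - <<'E'
from h import *
T=np.load("top0.npz");S=np.load("side0.npz")
E=lambda d:d["extrinsics"]
def edge(d,a,b,z,n=60,hw=4,ends=.12,ch="g"):
    # subpixel edge: steepest gradient across guessed pixel line a-b
    im=d["pixels"].astype(np.float32);im=(im[...,2]-im[...,1]) if ch=="p" else im.mean(2)
    a,b=np.array(a,float),np.array(b,float);u=(b-a)/np.linalg.norm(b-a);v=np.array([-u[1],u[0]])
    t=np.linspace(-hw,hw,33);pts=[]
    for k in np.linspace(ends,1-ends,n):
        q=a+(b-a)*k+t[:,None]*v
        I=cv2.remap(im,q[:,0].astype(np.float32)[None],q[:,1].astype(np.float32)[None],cv2.INTER_LINEAR)[0]
        g=np.abs(np.gradient(cv2.GaussianBlur(I[None],(9,1),2)[0]));g=g**2;pts.append(a+(b-a)*k+v*(g@t/g.sum()))
    w=ray(d,np.array(pts),z)[:,:2].astype(np.float32)
    l=cv2.fitLine(w,cv2.DIST_HUBER,0,.001,.001).ravel()
    an=(np.degrees(np.arctan2(l[1],l[0]))+45)%180-45
    return an.round(2),l[2:].round(4)
f=lambda x,y:(245+x/6-.4,155+y/6-.4)
print("right",edge(T,f(283,58),f(365,425),.006,ch="p"))
print("entry",edge(T,f(150,472),f(365,425),.006,ch="p"))
print("leftlow",edge(T,f(110,260),f(150,472),.006,ch="p"))
print("side fence top inner",edge(T,f(130,220),f(177,415),.026,hw=2.5))
g=lambda x,y:(270+x/5-.4,150+y/5-.4)
print("S entry",edge(S,g(42,185),g(138,283),.006,ch="p"))
print("S right",edge(S,g(138,283),g(445,185),.006,ch="p"))
c=lambda x,y:(385+(x-425)/7-.4,195+y/7-.4)
print("car right top",edge(T,c(663,103),c(580,306),.022,hw=2.5))
print("car left bot",edge(T,c(568,62),c(488,270),.0,hw=2.5))
print("car nose top",edge(T,c(568,62),c(663,103),.022,hw=2.5))
print("car rear",edge(T,c(488,270),c(580,306),.011,hw=2.5))
fp=c(577,237);sp=(305+(598-505)/4-.4,255+52/4-.4)
P=[np.linalg.inv(np.vstack([d["extrinsics"]]))[:3] for d in(T,S)]
X=cv2.triangulatePoints(T["mtx"]@P[0],S["mtx"]@P[1],np.array(fp)[:,None],np.array(sp)[:,None]);print("fin top tri",(X[:3]/X[3]).ravel().round(4),"ray.072",ray(T,fp,.072).round(4),ray(S,sp,.072).round(4))
a=np.radians(-23.8);C=np.array([.4778,-.3203,0]);print("fin pred",C+Rz(a)@[-.03,0,.072])
E
```

```text
right (np.float32(12.18), array([0.5763, 0.0492], dtype=float32))
entry (np.float32(101.78), array([0.4571, 0.0882], dtype=float32))
leftlow (np.float32(10.75), array([0.5089, 0.1633], dtype=float32))
side fence top inner (np.float32(12.15), array([0.5349, 0.1454], dtype=float32))
S entry (np.float32(102.46), array([0.457 , 0.0827], dtype=float32))
S right (np.float32(12.17), array([0.5624, 0.0433], dtype=float32))
car right top (np.float32(-27.16), array([ 0.4675, -0.341 ], dtype=float32))
car left bot (np.float32(-23.47), array([ 0.4885, -0.2981], dtype=float32))
car nose top (np.float32(66.97), array([ 0.5277, -0.3437], dtype=float32))
car rear (np.float32(66.68), array([ 0.4241, -0.3007], dtype=float32))
fin top tri [ 0.4518 -0.3082  0.0713] ray.072 [[ 0.4521 -0.3081  0.072 ]] [[ 0.4513 -0.3088  0.072 ]]
fin pred [ 0.45035121 -0.30819364  0.072     ]
```

Two views agree on the fin top at (0.4517, -0.308, 0.0713), where the true height is 0.072. Carrier yaw is about -23.4° and station yaw about 12.15°, with the station origin near (0.5637, 0.1122). I'll move above the fin, keeping clear of the base.

Call:
carry_out([
  [[0.28, -0.35, 0.0], 0.0],
  [[0.28, -0.35, 0.0], 0.0],
  [[0.28, -0.35, 0.0], 0.0],
  [[0.28, -0.35, 0.0], 0.0],
  [[0.28, -0.35, 0.0], 0.0],
  [[0.28, -0.35, 0.0], 0.0],
  [[0.28, -0.35, 0.0], 0.0],
  [[0.28, -0.35, 0.0], 0.0],
  [[0.28, -0.35, 0.0], 0.0],
  [[0.28, -0.35, 0.0], 0.0],
  [[0.183, -0.9, 0.0], 0.017],
  [[0.183, -0.9, 0.0], 0.017],
  [[0.183, -0.9, 0.0], 0.017],
  [[0.183, -0.9, 0.0], 0.017],
  [[0.183, -0.9, 0.0], 0.017],
  [[0.183, -0.9, 0.0], 0.017],
  [[0.183, -0.9, 0.0], 0.017],
  [[0.183, -0.9, 0.0], 0.017],
  [[0.183, -0.9, 0.0], 0.017],
  [[0.183, -0.9, 0.0], 0.017],
], grip=-1)

```text
time: 2.1
position: [0.4609, -0.2519, 0.2225]
tool_rot: [-2.626, -1.725, -0.001]
ft_force: [1.1, 0.6, -0.3]
grip_width: 1.001
```

Call:
carry_out([
  [[-0.009, -0.0565, 0.0], 0.0],
  [[-0.009, -0.0565, 0.0], 0.0],
  [[-0.009, -0.0565, -0.04], 0.0],
  [[-0.009, -0.0565, -0.08], 0.0],
  [[-0.009, -0.0565, -0.11], 0.0],
  [[-0.009, -0.0565, -0.11], 0.0],
  [[-0.009, -0.0565, -0.11], 0.0],
])

```text
time: 2.8
position: [0.4528, -0.3065, 0.1128]
tool_rot: [-2.625, -1.725, 0.001]
ft_force: [1.0, -0.1, 0.5]
grip_width: 1.003
```

```bash
python3 - <<'E'
from bench import get_state, eyes
import cv2,numpy as np
s=get_state();print(s["position"],s["tool_rot"],s["ft_force"],s["joint_positions"].round(2))
t=eyes.get_image("top")["pixels"];d=eyes.get_image("side")["pixels"]
c=np.hstack([cv2.resize(t[180:260,360:440],(400,400),interpolation=cv2.INTER_CUBIC),cv2.resize(d[220:320,280:380],(400,400),interpolation=cv2.INTER_CUBIC)])
cv2.imwrite("pics/g1.png",c)
E
```

```text
[ 0.45280625 -0.30646168  0.11282569] [-2.62518362e+00 -1.72456353e+00  8.00904127e-04] [ 0.97516033 -0.10940186  0.50926726] [-0.05  0.21  0.67  1.86 -0.15  1.11  1.84]
```

View pics/g1.png

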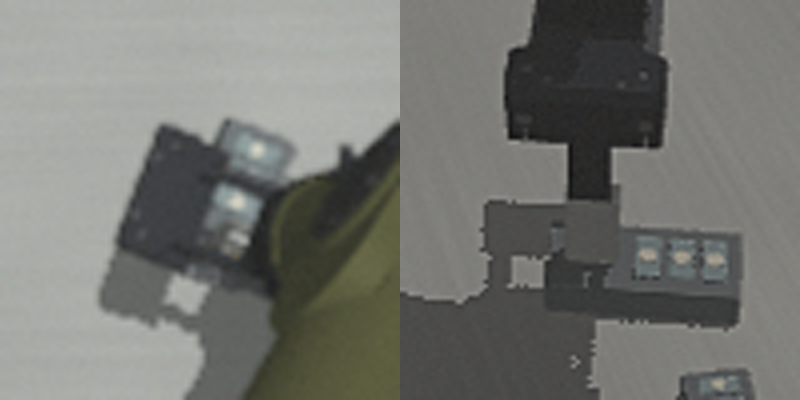

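The picture shows the gripper (side crop column 590) over the carrier's rear and the fin between the fingers. I'll descend to grasp height and close.

Call:
carry_out([
  [[-0.001, -0.0015, -0.03], 0.0],
  [[-0.001, -0.0015, -0.06], 0.0],
  [[-0.001, -0.0015, -0.079], 0.0],
  [[-0.001, -0.0015, -0.079], 0.0],
  [[-0.001, -0.0015, -0.079], 0.0],
])

```text
time: 3.4
position: [0.4529, -0.3091, 0.0353]
tool_rot: [2.624, 1.723, 0.002]
ft_force: [-0.5, 0.7, 0.2]
grip_width: 1.002
```

Call:
carry_out([
  [[0.0, 0.0, 0.0], 0.0],
  [[0.0, 0.0, 0.0], 0.0],
  [[0.0, 0.0, 0.0], 0.0],
  [[0.0, 0.0, 0.0], 0.0],
  [[0.0, 0.0, 0.0], 0.0],
  [[0.0, 0.0, 0.0], 0.0],
  [[0.0, 0.0, 0.0], 0.0],
  [[0.0, 0.0, 0.0], 0.0],
  [[0.0, 0.0, 0.0], 0.0],
  [[0.0, 0.0, 0.0], 0.0],
], grip=1, squeeze=50)

```text
time: 4.4
position: [0.4517, -0.3082, 0.0335]
tool_rot: [-2.626, -1.724, -0.0]
ft_force: [0.5, 2.0, 1.8]
grip_width: 0.175
```

Gripped: the opening of about 15 mm matches the 14 mm fin. I'll lift and check.

Call:
carry_out([
  [[0.0, 0.0, 0.01], 0.0],
  [[0.0, 0.0, 0.03], 0.0],
  [[0.0, 0.0, 0.06], 0.0],
  [[0.0, 0.0, 0.08], 0.0],
  [[0.0, 0.0, 0.08], 0.0],
  [[0.0, 0.0, 0.08], 0.0],
])

```text
time: 5.0
position: [0.4514, -0.3082, 0.1134]
tool_rot: [-2.626, -1.724, -0.001]
ft_force: [-0.4, 0.4, -2.4]
grip_width: 0.154
```

Call:
carry_out([
  [[0.002, 0.02, 0.0], 0.03],
  [[0.006, 0.05, 0.0], 0.08],
  [[0.009, 0.085, 0.0], 0.13],
  [[0.013, 0.12, 0.0], 0.18],
  [[0.016, 0.155, 0.0], 0.23],
  [[0.02, 0.19, 0.0], 0.28],
  [[0.024, 0.225, 0.0], 0.33],
  [[0.027, 0.26, 0.0], 0.38],
  [[0.031, 0.295, 0.0], 0.43],
  [[0.034, 0.33, 0.0], 0.48],
  [[0.038, 0.36, 0.0], 0.53],
  [[0.04, 0.385, 0.0], 0.58],
  [[0.042, 0.4, 0.0], 0.61],
  [[0.0425, 0.4105, 0.0], 0.62],
  [[0.0425, 0.4105, 0.0], 0.62],
  [[0.0425, 0.4105, 0.0], 0.62],
  [[0.0425, 0.4105, 0.0], 0.62],
])

```text
time: 6.7
position: [0.4942, 0.1004, 0.1136]
tool_rot: [1.978, 2.44, -0.001]
ft_force: [0.4, 0.1, -2.4]
grip_width: 0.154
```

```bash
python3 - <<'E'
from bench import get_state, eyes
import cv2,numpy as np
s=get_state();print(s["position"],s["tool_rot"],s["ft_force"],s["torque"],s["grip_width"],s["joint_positions"].round(2))
a=2*np.degrees(np.arctan2(s["tool_rot"][1],s["tool_rot"][0]));print("jaw yaw",a%180)
t=eyes.get_image("top")["pixels"];d=eyes.get_image("side")["pixels"]
c=np.hstack([cv2.resize(t[145:245,235:335],(390,390),interpolation=cv2.INTER_CUBIC),cv2.resize(d[110:220,260:370],(400,390),interpolation=cv2.INTER_CUBIC)])
cv2.imwrite("pics/p1.png",c)
E
```

```text
[0.49421691 0.10039748 0.11356037] [ 1.97797050e+00  2.44047875e+00 -7.43097610e-04] [ 0.36411733  0.12285868 -2.38027259] [0.01262386 0.05971593 0.01733664] 0.15390344644123194 [-0.54  0.1   0.3   1.95 -0.03  1.1   1.55]
jaw yaw 101.95152981980947
```

View pics/p1.png

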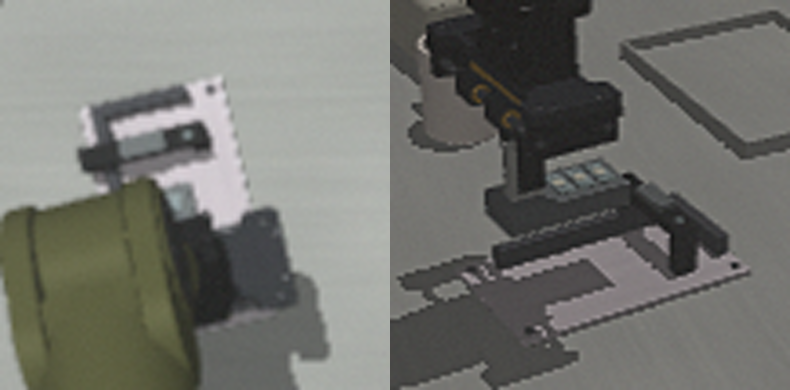

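Carrier held level and nose-first over the plate. In the side crop the carrier is at (560,205), clear of the bridge at (680,240), and the mug is undisturbed. I'll lower it in front of the bridge.

Call:
carry_out([
  [[0.0, 0.001, -0.02], 0.003],
  [[0.0, 0.001, -0.045], 0.003],
  [[0.0, 0.001, -0.06], 0.003],
  [[0.0, 0.001, -0.067], 0.003],
  [[0.0, 0.001, -0.069], 0.003],
  [[0.0, 0.001, -0.069], 0.003],
  [[0.0, 0.001, -0.069], 0.003],
])

```text
time: 7.5
position: [0.495, 0.1032, 0.0455]
tool_rot: [1.971, 2.445, 0.003]
ft_force: [-0.6, 0.6, -2.2]
grip_width: 0.156
```

Call:
carry_out([
  [[0.0, 0.0, -0.001], 0.0],
  [[0.0, 0.0, -0.002], 0.0],
  [[0.0, 0.0, -0.003], 0.0],
  [[0.0, 0.0, -0.003], 0.0],
  [[0.0, 0.0, -0.003], 0.0],
  [[0.0, 0.0, -0.003], 0.0],
])

```text
time: 8.1
position: [0.4942, 0.1031, 0.0416]
tool_rot: [-1.971, -2.446, -0.0]
ft_force: [-0.3, 0.6, -1.4]
grip_width: 0.156
```

Call:
carry_out([
  [[0.0, 0.0, -0.001], 0.0],
  [[0.0, 0.0, -0.001], 0.0],
  [[0.0, 0.0, -0.001], 0.0],
  [[0.0, 0.0, -0.001], 0.0],
])

```text
time: 8.5
position: [0.4942, 0.1031, 0.0406]
tool_rot: [1.971, 2.446, 0.0]
ft_force: [-0.2, 1.6, -2.2]
grip_width: 0.158
```

Call:
carry_out([
  [[0.0, 0.0, -0.001], 0.0],
  [[0.0, 0.0, -0.001], 0.0],
  [[0.0, 0.0, -0.001], 0.0],
  [[0.0, 0.0, -0.001], 0.0],
])

```text
time: 8.9
position: [0.4941, 0.103, 0.0395]
tool_rot: [-1.971, -2.446, 0.0]
ft_force: [-1.0, -0.2, -1.4]
grip_width: 0.154
```

Call:
carry_out([
  [[0.0, 0.0, -0.001], 0.0],
  [[0.0, 0.0, -0.001], 0.0],
  [[0.0, 0.0, -0.001], 0.0],
  [[0.0, 0.0, -0.001], 0.0],
])

```text
time: 9.3
position: [0.4941, 0.1031, 0.0395]
tool_rot: [-1.971, -2.446, -0.0]
ft_force: [-3.0, -0.9, 5.4]
grip_width: 0.153
```

It touched down at TCP z 0.0395, exactly as predicted. Now I slide along the lane.

Call:
carry_out([
  [[0.004, 0.001, 0.0005], 0.0],
  [[0.01, 0.002, 0.0005], 0.0],
  [[0.016, 0.0034, 0.0005], 0.0],
  [[0.022, 0.0047, 0.0005], 0.0],
  [[0.028, 0.006, 0.0005], 0.0],
  [[0.034, 0.0073, 0.0005], 0.0],
  [[0.039, 0.0084, 0.0005], 0.0],
  [[0.039, 0.0084, 0.0005], 0.0],
  [[0.039, 0.0084, 0.0005], 0.0],
])

```text
time: 10.2
position: [0.5343, 0.1116, 0.0395]
tool_rot: [1.97, 2.445, 0.002]
ft_force: [-0.4, 0.0, 2.5]
grip_width: 0.153
```

Call:
carry_out([
  [[0.005, 0.0011, 0.0], 0.0],
  [[0.01, 0.0022, 0.0], 0.0],
  [[0.015, 0.0032, 0.0], 0.0],
  [[0.02, 0.0043, 0.0], 0.0],
  [[0.025, 0.0054, 0.0], 0.0],
  [[0.029, 0.0062, 0.0], 0.0],
  [[0.031, 0.0067, 0.0], 0.0],
  [[0.031, 0.0067, 0.0], 0.0],
  [[0.031, 0.0067, 0.0], 0.0],
])

```text
time: 11.1
position: [0.5635, 0.1179, 0.0395]
tool_rot: [-1.971, -2.445, 0.002]
ft_force: [-5.2, 0.2, 6.6]
grip_width: 0.154
```

Call:
carry_out([
  [[-0.0006, 0.003, 0.0004], 0.0],
  [[-0.0012, 0.0055, 0.0004], 0.0],
  [[-0.0017, 0.0075, 0.0004], 0.0],
  [[-0.0017, 0.0075, 0.0004], 0.0],
  [[-0.0017, 0.0075, 0.0004], 0.0],
])

```text
time: 11.6
position: [0.5629, 0.126, 0.0395]
tool_rot: [1.971, 2.446, 0.001]
ft_force: [1.7, -2.1, 0.3]
grip_width: 0.155
```

Call:
carry_out([
  [[-0.0002, 0.001, 0.0], 0.0],
  [[-0.0002, 0.001, 0.0], 0.0],
  [[-0.0002, 0.001, 0.0], 0.0],
  [[-0.0002, 0.001, 0.0], 0.0],
])

```text
time: 12.0
position: [0.5624, 0.1268, 0.0395]
tool_rot: [1.971, 2.446, 0.001]
ft_force: [0.8, -1.7, 0.6]
grip_width: 0.159
```

Call:
carry_out([
  [[-0.0002, 0.001, 0.0], 0.0],
  [[-0.0002, 0.001, 0.0], 0.0],
  [[-0.0002, 0.001, 0.0], 0.0],
  [[-0.0002, 0.001, 0.0], 0.0],
])

```text
time: 12.4
position: [0.562, 0.1277, 0.0395]
tool_rot: [-1.971, -2.446, -0.0]
ft_force: [1.0, -1.7, 1.7]
grip_width: 0.156
```

Call:
carry_out([
  [[-0.0002, 0.001, 0.0], 0.0],
  [[-0.0002, 0.001, 0.0], 0.0],
  [[-0.0002, 0.001, 0.0], 0.0],
  [[-0.0002, 0.001, 0.0], 0.0],
])

```text
time: 12.8
position: [0.5618, 0.1285, 0.0395]
tool_rot: [-1.971, -2.446, 0.0]
ft_force: [-0.1, -2.5, 2.9]
grip_width: 0.157
```

Call:
carry_out([
  [[-0.0002, 0.001, 0.0], 0.0],
  [[-0.0002, 0.001, 0.0], 0.0],
  [[-0.0002, 0.001, 0.0], 0.0],
  [[-0.0002, 0.001, 0.0], 0.0],
])

```text
time: 13.2
position: [0.5616, 0.1297, 0.0395]
tool_rot: [-1.971, -2.446, -0.0]
ft_force: [-0.4, -2.5, 2.8]
grip_width: 0.161
```

Call:
carry_out([
  [[-0.0002, 0.001, 0.0], 0.0],
  [[-0.0002, 0.001, 0.0], 0.0],
  [[-0.0002, 0.001, 0.0], 0.0],
  [[-0.0002, 0.001, 0.0], 0.0],
])

```text
time: 13.6
position: [0.5615, 0.1305, 0.0395]
tool_rot: [1.971, 2.446, -0.0]
ft_force: [1.3, -3.4, 3.8]
grip_width: 0.155
```

Call:
carry_out([
  [[-0.0002, 0.001, 0.0], 0.0],
  [[-0.0002, 0.001, 0.0], 0.0],
  [[-0.0002, 0.001, 0.0], 0.0],
  [[-0.0002, 0.001, 0.0], 0.0],
])

```text
time: 14.0
position: [0.5614, 0.1308, 0.0395]
tool_rot: [1.972, 2.445, -0.001]
ft_force: [0.1, -6.1, 2.2]
grip_width: 0.159
```

```bash
python3 - <<'E'
from bench import get_state, eyes
import cv2,numpy as np
s=get_state();print(s["position"],s["tool_rot"],s["ft_force"],s["torque"])
t=eyes.get_image("top");d=eyes.get_image("side");np.savez("top2.npz",**t);np.savez("side2.npz",**d)
t=t["pixels"];d=d["pixels"]
c=np.hstack([cv2.resize(t[155:245,245:315],(350,450),interpolation=cv2.INTER_CUBIC),cv2.resize(d[140:215,295:370],(450,450),interpolation=cv2.INTER_CUBIC)])
cv2.imwrite("pics/p2.png",cv2.convertScaleAbs(c,alpha=1.6,beta=10))
E
```

```text
[0.56138898 0.1307617  0.03950559] [ 1.97194607e+00  2.44489259e+00 -9.11505796e-04] [ 0.05974238 -6.13609654  2.18454811] [-1.1827066  -0.04999089 -0.13599127]
```

View pics/p2.png

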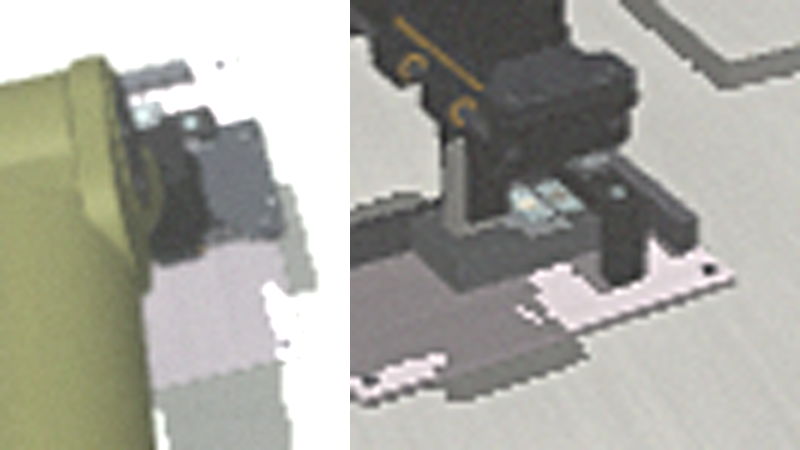

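Contact with the side fence: the last 1 mm of command moved it only 0.3 mm and the force rose to 6 N. The side crop shows the carrier at (500,240), flat on the plate, with its nose under the bridge at (610,200). Now I go forward to the back fence.

Call:
carry_out([
  [[0.002, 0.0004, 0.0], 0.0],
  [[0.004, 0.0009, 0.0], 0.0],
  [[0.005, 0.0011, 0.0], 0.0],
  [[0.006, 0.0013, 0.0], 0.0],
  [[0.006, 0.0013, 0.0], 0.0],
  [[0.006, 0.0013, 0.0], 0.0],
])

```text
time: 14.7
position: [0.5631, 0.1312, 0.0396]
tool_rot: [-1.969, -2.441, 0.012]
ft_force: [-13.5, -7.4, 15.0]
grip_width: 0.16
```

Call:
carry_out([
  [[0.001, 0.0002, 0.0], 0.0],
  [[0.001, 0.0002, 0.0], 0.0],
  [[0.001, 0.0002, 0.0], 0.0],
  [[0.001, 0.0002, 0.0], 0.0],
])

```text
time: 15.1
position: [0.5641, 0.1313, 0.0396]
tool_rot: [-1.969, -2.441, 0.012]
ft_force: [-12.9, -6.7, 15.0]
grip_width: 0.161
```

Call:
carry_out([
  [[0.001, 0.0002, 0.0], 0.0],
  [[0.001, 0.0002, 0.0], 0.0],
  [[0.001, 0.0002, 0.0], 0.0],
  [[0.001, 0.0002, 0.0], 0.0],
])

```text
time: 15.5
position: [0.5651, 0.1316, 0.0396]
tool_rot: [-1.969, -2.441, 0.012]
ft_force: [-13.1, -8.7, 15.3]
grip_width: 0.16
```

Call:
carry_out([
  [[0.001, 0.0002, 0.0], 0.0],
  [[0.001, 0.0002, 0.0], 0.0],
  [[0.001, 0.0002, 0.0], 0.0],
  [[0.001, 0.0002, 0.0], 0.0],
])

```text
time: 15.9
position: [0.5661, 0.1318, 0.0395]
tool_rot: [-1.969, -2.441, 0.012]
ft_force: [-12.7, -7.3, 14.7]
grip_width: 0.157
```

Steady sliding friction, from pressing down too hard (about 17 N). I'll ease off in z and continue.

Call:
carry_out([
  [[0.0, 0.0, 0.001], 0.0],
  [[0.0, 0.0, 0.0015], 0.0],
  [[0.0005, 0.0001, 0.0015], 0.0],
  [[0.001, 0.0002, 0.0015], 0.0],
  [[0.001, 0.0002, 0.0015], 0.0],
])

```text
time: 16.4
position: [0.568, 0.1322, 0.0398]
tool_rot: [-1.97, -2.442, 0.01]
ft_force: [-6.1, -7.2, 4.6]
grip_width: 0.159
```

Call:
carry_out([
  [[0.001, 0.0002, 0.0], 0.0],
  [[0.001, 0.0002, 0.0], 0.0],
  [[0.001, 0.0002, 0.0], 0.0],
  [[0.001, 0.0002, 0.0], 0.0],
])

```text
time: 16.8
position: [0.5692, 0.1324, 0.0398]
tool_rot: [-1.97, -2.442, 0.009]
ft_force: [-6.0, -6.2, 4.9]
grip_width: 0.158
```

Call:
carry_out([
  [[0.001, 0.0002, 0.0], 0.0],
  [[0.001, 0.0002, 0.0], 0.0],
  [[0.001, 0.0002, 0.0], 0.0],
  [[0.001, 0.0002, 0.0], 0.0],
])

```text
time: 17.2
position: [0.5702, 0.1327, 0.0398]
tool_rot: [-1.97, -2.442, 0.009]
ft_force: [-5.8, -6.3, 4.6]
grip_width: 0.157
```

Call:
carry_out([
  [[0.001, 0.0002, 0.0], 0.0],
  [[0.001, 0.0002, 0.0], 0.0],
  [[0.001, 0.0002, 0.0], 0.0],
  [[0.001, 0.0002, 0.0], 0.0],
])

```text
time: 17.6
position: [0.5712, 0.1329, 0.0398]
tool_rot: [-1.97, -2.442, 0.009]
ft_force: [-5.8, -5.8, 4.9]
grip_width: 0.154
```

Call:
carry_out([
  [[0.001, 0.0002, 0.0], 0.0],
  [[0.001, 0.0002, 0.0], 0.0],
  [[0.001, 0.0002, 0.0], 0.0],
  [[0.001, 0.0002, 0.0], 0.0],
])

```text
time: 18.0
position: [0.5719, 0.133, 0.0398]
tool_rot: [-1.97, -2.442, 0.01]
ft_force: [-6.8, -6.9, 5.2]
grip_width: 0.155
```

Call:
carry_out([
  [[0.001, 0.0002, 0.0], 0.0],
  [[0.001, 0.0002, 0.0], 0.0],
  [[0.001, 0.0002, 0.0], 0.0],
  [[0.001, 0.0002, 0.0], 0.0],
])

```text
time: 18.4
position: [0.5719, 0.133, 0.0398]
tool_rot: [-1.969, -2.441, 0.012]
ft_force: [-10.4, -7.1, 8.4]
grip_width: 0.16
```

Call:
carry_out([
  [[0.001, 0.0002, 0.0], 0.0],
  [[0.001, 0.0002, 0.0], 0.0],
  [[0.001, 0.0002, 0.0], 0.0],
  [[0.001, 0.0002, 0.0], 0.0],
])

```text
time: 18.8
position: [0.5719, 0.1331, 0.0399]
tool_rot: [-1.968, -2.44, 0.015]
ft_force: [-13.5, -7.9, 11.0]
grip_width: 0.157
```

Back fence reached: position holds at x 0.5719 while the force climbs. I'll check yaw and moments, and fit the visible edges.

Call:
carry_out([
  [[-0.0003, 0.001, 0.0005], 0.0],
  [[-0.0003, 0.001, 0.0005], 0.0],
  [[-0.0003, 0.001, 0.0005], 0.0],
  [[-0.0003, 0.001, 0.0005], 0.0],
])

```text
time: 19.2
position: [0.5719, 0.133, 0.0399]
tool_rot: [-1.969, -2.44, 0.016]
ft_force: [-11.1, -9.2, 7.3]
grip_width: 0.158
```

```bash
cat > st.py <<'E'
from bench import get_state, eyes
import numpy as np
def show():
    s=get_state();r=s["tool_rot"];a=np.radians(12.2);u=np.array([np.cos(a),np.sin(a)]);v=np.array([-u[1],u[0]])
    f=s["ft_force"];p=s["position"][:2]-[.5637,.1122]
    print("t",s["time"],"stn xy",p@u,p@v,"z",s["position"][2],"jaw-90",(2*np.degrees(np.arctan2(r[1],r[0])))%180-90,"rot",r)
    print("F along",f[:2]@u,"side",f[:2]@v,"z",f[2],"M along/side/z",s["torque"][:2]@u,s["torque"][:2]@v,s["torque"][2],"w",s["grip_width"])
E
python3 - <<'E'
from st import *;import cv2
show()
t=eyes.get_image("top");d=eyes.get_image("side");np.savez("top3.npz",**t);np.savez("side3.npz",**d)
d=d["pixels"]
c=cv2.resize(d[140:215,290:370],(800,600)[0:2] and (640,600),interpolation=cv2.INTER_CUBIC)
cv2.imwrite("pics/p3.png",cv2.convertScaleAbs(c,alpha=1.7,beta=10))
E
```

```text
t 19.2 stn xy 0.012453147269848329 0.018639026897351547 z 0.03991925541154717 jaw-90 12.18794647170472 rot [-1.96920239 -2.43993407  0.01567188]
F along -12.750378668094546 side -6.623832541844522 z 7.252905568061962 M along/side/z -1.3648505752935682 2.294424651950943 -0.10777132915514755 w 0.15823061787482995
```

View pics/p3.png

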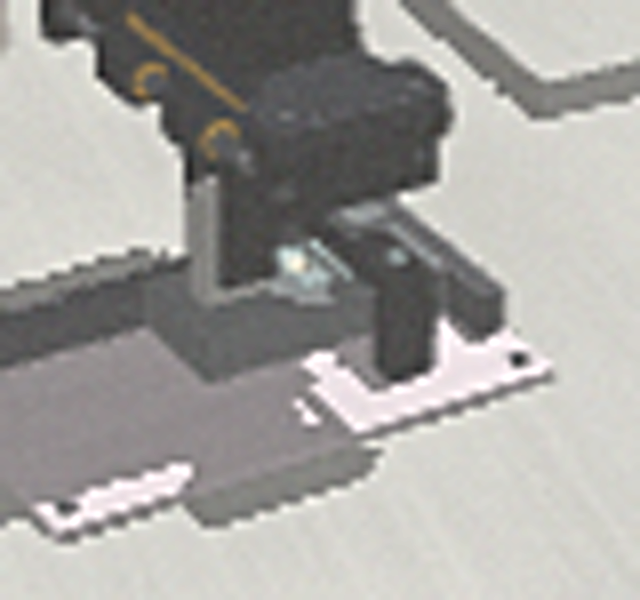

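The picture shows the carrier's nose (390,320) behind the bridge post, its left side along the side fence with no visible gap at (150,310), and the block flat on the plate. Yaw is 12.19° against the fence's 12.15°, and the small Mz puts the side-fence resultant mid-span, so it is flush. I'll firm up the side push, then press down slightly to level out the 0.5° tool tilt.

Call:
carry_out([
  [[-0.0002, 0.001, 0.0], 0.0],
  [[-0.0004, 0.002, 0.0], 0.0],
  [[-0.0004, 0.002, 0.0], 0.0],
  [[-0.0004, 0.002, -0.0005], 0.0],
  [[-0.0004, 0.002, -0.001], 0.0],
  [[-0.0004, 0.002, -0.001], 0.0],
  [[-0.0004, 0.002, -0.001], 0.0],
], squeeze=60)

```text
time: 20.0
position: [0.572, 0.1331, 0.0399]
tool_rot: [-1.971, -2.44, 0.018]
ft_force: [-13.7, -12.3, 14.4]
grip_width: 0.157
```

```bash
python3 -c "
from st import *;show()"
```

```text
t 20.0 stn xy 0.012484250902429673 0.01866337868226458 z 0.0399276978925781 jaw-90 12.124266712501651 rot [-1.97141207 -2.43989643  0.01760216]
F along -15.975773130783127 side -9.179626149508955 z 14.425441478860353 M along/side/z -1.8982696676396509 2.8750168233903612 -0.11044606794158986 w 0.1569918832390784
```

Call:
carry_out([
  [[-0.001, -0.0002, -0.0003], 0.0],
  [[-0.0015, -0.0003, -0.0005], 0.0],
  [[-0.0015, -0.0003, -0.0005], 0.0],
  [[-0.0015, -0.0003, -0.0005], 0.0],
  [[-0.0015, -0.0003, -0.0005], 0.0],
])

```text
time: 20.5
position: [0.5719, 0.1331, 0.0398]
tool_rot: [-1.973, -2.441, 0.014]
ft_force: [-9.1, -11.6, 12.4]
grip_width: 0.152
```

```bash
python3 -c "
from st import *;show()"
```

```text
t 20.5 stn xy 0.0124726268588967 0.018666010985480454 z 0.03982680386532193 jaw-90 12.120615873073348 rot [-1.9727921  -2.4414453   0.01373777]
F along -11.327691903349878 side -9.460166293104312 z 12.421595774821537 M along/side/z -1.927699511954676 2.29657471643672 -0.03689532641486963 w 0.15226988741944514
```

Call:
carry_out([
  [[0.0005, 0.0006, 0.0], 0.0],
  [[0.0008, 0.001, 0.0], 0.0],
  [[0.0008, 0.001, 0.0], 0.0],
  [[0.0008, 0.001, 0.0], 0.0],
  [[0.0008, 0.001, 0.0], 0.0],
  [[0.0008, 0.001, 0.0], 0.0],
  [[0.0008, 0.001, 0.0], 0.0],
  [[0.0008, 0.001, 0.0], 0.0],
  [[0.0008, 0.001, 0.0], 0.0],
  [[0.0008, 0.001, 0.0], 0.0],
])

```text
time: 21.5
position: [0.5719, 0.1331, 0.0398]
tool_rot: [-1.973, -2.44, 0.017]
ft_force: [-12.8, -14.0, 15.0]
grip_width: 0.156
```

```bash
python3 - <<'E'
from st import *;import cv2
show()
t=eyes.get_image("top")["pixels"];d=eyes.get_image("side")["pixels"]
c=np.hstack([t[80:290,60:460],d[90:300,230:430]]);c=cv2.resize(c,(800,280),interpolation=cv2.INTER_CUBIC)
e=cv2.resize(d[140:215,270:370],(400,300),interpolation=cv2.INTER_CUBIC);f=cv2.resize(t[150:225,240:340],(400,300),interpolation=cv2.INTER_CUBIC)
cv2.imwrite("pics/p4.png",cv2.convertScaleAbs(np.vstack([c,np.hstack([e,f])]),alpha=1.4))
E
```

```text
t 21.5 stn xy 0.012463002395231572 0.01869651061852539 z 0.039832708581007334 jaw-90 12.092033361518816 rot [-1.97289463 -2.4403268   0.017004  ]
F along -15.43698703876437 side -11.016994631480582 z 15.029175436064383 M along/side/z -2.1728341313722064 2.7717982849691984 -0.15852201281727474 w 0.1555649024515681
```

View pics/p4.png

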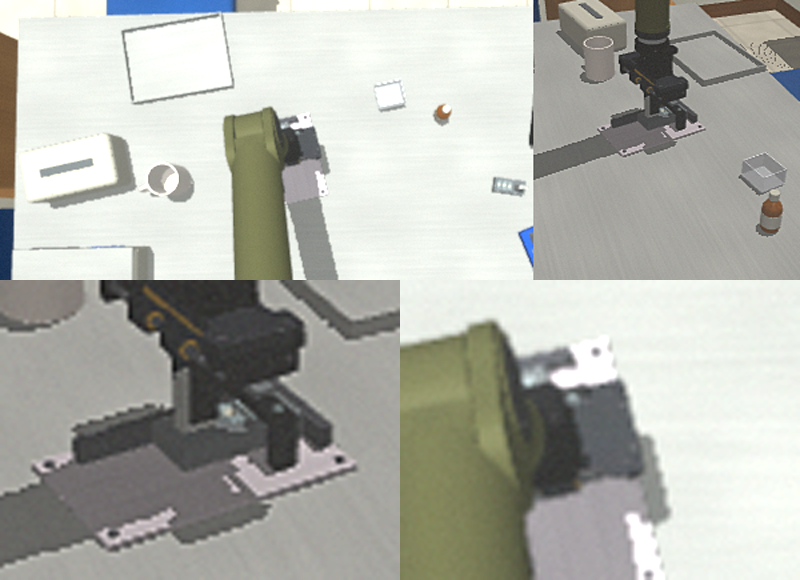

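The final view shows the carrier home in the corner under the bridge, with the mug, tub and bottle where they were. Position is steady under push, so I'm handing in.

```bash
python3 -c "
from bench import ticket
print(ticket.close_job())
from st import *;show()"
```

```text
the job is handed in; nothing more can be done
None
the job is handed in; nothing more can be done
```

The carrier is home in the reader's corner, and I handed the job in at about 21.5 s with the arm still gripping and pressing it against both fences. I gripped the larger grey carrier by its fin and set it upright on the plate in front of the bridge. From there I slid it under the bridge until it met the side fence, then the back fence.

**Checks that agreed:**
- **Back fence:** it stopped moving forward while the force kept rising. The final resistance along the lane was about 15 N, part of it friction.
- **Side fence:** it stopped moving sideways too, with about 11 N of resistance.
- **Flush:** the jaw's yaw was 12.1° against 12.15° measured for the fence, and the twisting moment was small.
- **Down force:** about 15 N was pressing it onto the plate.
- **Bystanders:** the bottle, mug and tub were where they started in the last picture.

**Checks that disagreed:**
- **Stop position:** it stopped 2.5 mm (along the lane) and 3.7 mm (sideways) further than my camera estimate of the fences. I put this down to calibration, fitting and grip error, since it overshot the estimate rather than stopping short.
- **Tilt:** the tool leaned about 0.6° under load and the tip sat 0.3 mm above its touchdown height, so the carrier's rear may be up by a few tenths of a millimetre. That is too small to see in the images.

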